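# Check a ground parallel at two marks and index the gauge into its notch

## Robot

A 7-joint arm with a two-finger parallel gripper is mounted at the origin on a cart in front of the work surface, level with it; the furniture and walls round the work are solid. World frame = base frame: x ahead of the robot, y to its left, z up, the work surface at z = 0. Lengths are in m, angles in rad, forces in N, time in s.
With the tool pointing down it reaches from about 0.425 to 0.825 m from the base axis. Payload 3.6 kg.
Tool frame: the origin (TCP) lies on the centre line of the jaws, within the pads' length; the fingertips stand 19 mm ahead of it and the grasp point (between the pads) is the TCP; y points along the fingers, z is the direction in which the jaws open and shut, and the axes are right-handed (so a half turn about y gives the same grasp; the last joint's range is limited). The gripper opens to 93 mm and grips with 3 to 60 N. Pads are 15 mm wide; open, the fingers measure 128 mm over their backs; the gripper's body (75 mm by 188 mm) begins 65 mm behind the grasp point.
Start: joints at [-1.28, 0.615, -0.013, 1.423, 0.008, 1.103, -0.04], TCP at [0.202, 0.618, 0.238] pointing down, gripper open.
Joint ranges: [-3.12, 3.12], [-0.3, 2.06], [-1.34, 1.32], [0.26, 2.42], [-1.36, 4.5], [0.01, 1.98], [-2.84, 2.84]. Speed limits (rad/s): [2.79, 2.79, 3.14, 3.14, 3.14, 3.14, 3.14].

## Interface

Orientations are given as a 3x3 rotation matrix whose columns are the frame's x, y, z axes.
In Python, from rig import get_state, grab_frame, hand_in, find_in, spot_point gives the robot as it stands.
- The arm moves only by the tool move_arm, never from a script. Its argument "targets" is a list of rows, each a list of 7 numbers: the shift along the tool's x, y, z in mm, then the turn, a rotation vector about the tool's x, y, z in degrees, then the opening, from 0 (shut) to 1 (fully open). A call has 1 to 5 rows; each row shifts and turns the commanded pose from where the row before left it, along the tool's axes as they then stand; what a row does not reach is not made up. A row lasts 1/10 s, in which the tool goes at most 50 mm and 8.59 degrees, less where a joint would pass 70% of its speed; a pose out of reach is approached as far as the arm can. A call is refused whole if a number of a shift passes 50 or a number of a turn 8.59, either way. A call with a gripper value outside its range is refused whole. The fingers move at their own pace and stop on an object; "squeeze" is the grip in N (left out, the last holds). Time passes only in rows, so rows that do not move let the fingers close. It gives the time, the measured TCP pose, the force and the opening at its end, in the units of the state.
- get_state(): the state, without advancing time (a new reading comes with each control period).
- grab_frame(name): name is "scene" or "side" or "wrist"; returns a dict with "color" (384x512x3 uint8, red, green, blue), "z_map" (384x512 float32, m along the optical axis (not along the pixel's ray), 0 where there is no reading), "fx", "fy", "cx", "cy" (pixels), "rvec" (rotation vector, rad) and "tvec" (3), from world to camera coordinates, as OpenCV has them. Camera axes: x right, y down, z forward; pixel columns grow to the right and rows downward; lengths in m; the calibration is good to about 2 mm. A picture is of the moment at which its call begins.
- hand_in(): hands the job in, once; it reports no verdict.
Trained networks look in the newest picture that a camera, given by its name, has taken for a name from the list of things; names that differ only in an ending like _2 or _b are one class to them, and where a whole thing is asked for, a point or a joint stands for the part that bears it (a point fixed in the world has none). Each returns a list of dicts, best first, with "p" (0 to 1); they miss things now and then, are a little off and sometimes report something else, mostly with a low value. They report only what shows in the picture. A call takes as long as a camera call.
- find_in(camera, name): "point" ([column, row] in pixels, amid what is visible of it).
- spot_point(camera, name): "point" ([column, row] in pixels: a listed point, or the origin of a listed thing).
The state is a dict: "time_s": time; "q": joint angles; "dq": joint speeds; "effort": joint torques, N m; "tcp_pos": TCP position; "ee_rot": TCP orientation; "ft_force": force on the tool from outside, world axes, zero at the start; "torque": the same for the moment, N m; "opening": opening from 0.0 (shut) to 1.0 (fully open).
Only numpy, scipy, OpenCV 4.12 (cv2) and the standard library are available. Lean on these libraries where they do the work, as an engineer would, in place of code of your own. Each camera call takes 0.05 s, during which the arm holds its last target.

## Task

Take the dial gauge on the comparator stand by the black knob above it, keep hold, and lower its foot gently onto the ring mark at the left end of the flat bar, then onto the ring mark at the right end, lifting the foot clear of the bar in between rather than dragging it. Then, with the gauge fully raised, slide it on to the right along the rail until you feel the carriage's ball drop into the notch clip, and finish there still gripping the knob; leave the bar lying where it is and everything else alone.

Things in the scene. Friction and masses are not known exactly. Their poses are not given: they have to be found in the camera images.
- comparator: Comparator stand, fixed to the bench: grey base plate 110 (x) x 320 (y) x 16 mm with an upright steel rail (16 mm thick, top at 100 mm, 35 mm beyond the origin) along its far side, between end posts 108 mm high. Origin: centre of the underside. y runs along the rail to the left, x away from the robot, z up; yaw -0.15 to 0.06. The gauge travels along x = -20 mm.
- carriage (a joint): Slide of the aluminium carriage (36 mm wide) along the rail: 0 at the left, grows as it goes right (stand's -y), up to 0.235 m. About 1 N of friction plus damping. It starts near the left end. Under its bridge sits a sprung steel ball, 10 mm in diameter, that rides clear of the rail top and meets only the notch clip.
- carriage_ball (a point): Centre of the carriage's ball, above the rail. It lies 55 mm behind (stand's +x) the knob's axis, at the same place along the rail (same stand y). Axes as the stand.
- knob_grip (a point): Middle of the black upright knob, a cylinder 22 mm in diameter, 36 mm high, 10 mm above the dial gauge (56 mm wide along the rail, 20 mm thick). Pinch it from above along the rail. Gauge and knob slide straight down from their raised rest, at most 30 mm, against a spring (3 N raised, rising 80 N/m), and move with the carriage along the rail; no other way.
- quill: The vertically sliding part that carries the dial gauge and the knob (what the fingers grip). Origin on the knob's axis, 89 mm below the middle of the knob; axes as the stand.
- foot_tip (a point): Lowest point of the gauge's foot, a steel ball 8 mm in diameter straight below the knob's axis, 142 mm under the middle of the knob while it touches nothing. Raised, it hangs 42 mm above the stand's underside, about 12 mm above the bar.
- foot: The gauge's foot: it gives by up to 8 mm upward into the gauge against a light spring (1 N to start, 3 N at its stop), so 3 to 5 mm of give is a gentle touch. Origin at the tip.
- bar: The work: a loose flat steel bar (ground parallel) 20 x 88 x 8 mm, 0.1 kg, lying along the rail on the stand's steel land under the gauge's line, its underside 22 mm and its top 30 mm above the bench. Origin: centre of its underside; y along its length to the left.
- mark_left (a point): Centre of the ring mark (12 mm across) on top of the bar near its left end, 28 mm from the bar's middle.
- mark_right (a point): Centre of the ring mark on top of the bar near its right end, 28 mm from the bar's middle.
- notch (a point): Middle of the notch of the notch clip: a dark clip 30 mm long on the rail's top, brass screw behind, right of the bar, with two half-round ridges 13 mm apart. The ball sits between them when carriage_ball agrees with this point along the rail (y, axes as the stand). It is pushed over the first ridge (5 to 10 N along the rail), drawn into the notch, then meets the second ridge.
- nut: Bystander: a steel hex nut 24 x 27 x 13 mm standing on the right front of the stand's base plate; to be left alone.
- oil_can: Bystander: a green oil can 62 x 72 x 123 mm on the bench behind on the left; to be left alone.
- deburr_tool: Bystander: a blue-handled deburring tool 118 mm long on the bench to the left of the stand; to be left alone.
- flap_disc: Bystander: a brown flap disc 94 mm across on the bench behind the stand on the right; to be left alone.

How it is judged:
On the way, in this order (a step that is already met when the one before it is completed fails the run):
1. the foot touches the left ring mark (tip within 6 mm of its centre), knob in the fingers (contact force between foot and bar above 0.5 N and horizontal distance between foot_tip and mark_left below 0.006 m and contact force between the fingers and quill above 1 N), for 0.2 s.
2. then the foot touches the right ring mark (tip within 6 mm of its centre), knob in the fingers (contact force between foot and bar above 0.5 N and horizontal distance between foot_tip and mark_right below 0.006 m and contact force between the fingers and quill above 1 N), for 0.2 s.
At the end, for the whole second after the job is handed in: The fingers still grip the knob (over 2 N), the carriage's ball is in the notch (within 3 mm of its middle along the rail) and at rest, the gauge is raised (foot tip within 6 mm of its raised height, 42 mm over the bench), and the bar lies within 6 mm of where it was (y of carriage_ball in the frame of notch between -0.003 and 0.003 m and velocity of joint carriage between -0.005 and 0.005 m/s and contact force between the fingers and quill above 2 N and z of foot_tip in the frame of comparator above 0.036 m and distance of bar from where it was at the start of the episode below 0.006 m); the arm keeps its last pose, push and grip.
It fails at once if the foot is dragged along the bar (touches it more than 10 mm from both marks) (contact force between foot and bar above 0.3 N and horizontal distance between foot_tip and mark_left above 0.01 m and horizontal distance between foot_tip and mark_right above 0.01 m).
It fails at once if the foot is pressed hard on the bar (over 12 N) (contact force between foot and bar above 12 N).
It fails at once if a bystander is disturbed (moved more than 20 mm) (distance of any of nut, oil_can, deburr_tool, flap_disc from where it was at the start of the episode above 0.02 m).
It also fails if it takes over 54 s, if anything falls off the work surface, if the arm or the gripper's body presses on something with over 40 N, if the wrist force passes 120 N, or if a joint passes its speed limit or range.

## Working session

There is one attempt and no reset: what is moved stays moved. The work goes in short steps, Python scripts to look and compute and a tool call to move; the robot and the scene stay as the last step left them, time stands still between calls to the robot, and variables do not carry over. Pictures are saved under pics/ and viewed, and the job is handed in when it is done.

Besides the shell and the picture viewer there is one more tool, called after "Call:" by a JSON object that holds its "name" and its "arguments". move_arm: Moves the arm, as the interface text tells. Its arguments: {"type":"object","properties":{"targets":{"type":"array","items":{"type":"array","items":{"type":"number"}}},"squeeze":{"type":"number"}},"required":["targets"]}

```bash
mkdir -p pics
cat > h.py <<'E'
import numpy as np,cv2
from rig import *
def R_(f): return cv2.Rodrigues(np.array(f["rvec"],float))[0]
def ray(f,uv):
    d=np.array([(uv[0]-f["cx"])/f["fx"],(uv[1]-f["cy"])/f["fy"],1.]);R=R_(f)
    return -R.T@np.array(f["tvec"]).ravel(), R.T@d
def atz(f,uv,z):
    o,d=ray(f,uv); return o+d*(z-o[2])/d[2]
def bydepth(f,uv):
    u,v=[int(round(a)) for a in uv]; p=f["z_map"][max(0,v-1):v+2,max(0,u-1):u+2]; p=p[p>0]
    if not len(p): return None
    o,d=ray(f,uv); return o+d*np.median(p)
def proj(f,P):
    return cv2.projectPoints(np.array(P,float).reshape(-1,3),np.array(f["rvec"],float),np.array(f["tvec"],float),np.array([[f["fx"],0,f["cx"]],[0,f["fy"],f["cy"]],[0,0,1.]]),None)[0].reshape(-1,2)
def save(f,n,crop=None,s=1):
    im=f["color"][:,:,::-1]
    if crop: im=im[crop[1]:crop[3],crop[0]:crop[2]]
    cv2.imwrite("pics/"+n,cv2.resize(im,None,fx=s,fy=s,interpolation=cv2.INTER_CUBIC))
E
python3 - <<'E'
from h import *
np.set_printoptions(precision=4,suppress=True)
s=get_state();print(s["time_s"],s["tcp_pos"],s["ee_rot"],s["opening"])
for c in ["scene","side","wrist"]:
    f=grab_frame(c);save(f,c+"0.png",s=1.5)
    print(c,-R_(f).T@np.array(f["tvec"]).ravel())
    if c=="wrist":continue
    for n in ["knob_grip","carriage_ball","foot_tip","mark_left","mark_right","notch","bar","comparator","nut"]:
        for r in spot_point(c,n)[:2]:
            print(c,n,np.round(r["point"],1),round(r["p"],2),bydepth(f,r["point"]))
E
```

```text
0.0 [0.2022 0.617  0.2365] [[ 0.9503 -0.0007  0.3114]
 [-0.3114 -0.0025  0.9503]
 [ 0.0001 -1.     -0.0026]] 1.0005504860918537
scene [ 0.1373 -0.7259  0.546 ]
scene knob_grip [275.  221.5] 0.68 [ 0.498  -0.1788  0.1051]
scene knob_grip [225.8 163.3] 0.57 [ 0.4507 -0.0402  0.1913]
scene carriage_ball [248.8 186.8] 0.77 [ 0.5036 -0.051   0.1241]
scene carriage_ball [174.4 200.7] 0.5 [0.3797 0.1492 0.0128]
scene foot_tip [240.3 243. ] 0.44 [ 0.4448 -0.1231  0.0297]
scene foot_tip [222.6 217. ] 0.36 [0.4612 0.0087 0.0173]
scene mark_left [232.2 232.1] 0.71 [ 0.447  -0.0767  0.0293]
scene mark_left [241.7 190.8] 0.64 [ 0.4862 -0.0487  0.1166]
scene mark_right [240.6 243.2] 0.65 [ 0.4454 -0.1234  0.0291]
scene notch [275.1 221.3] 0.55 [ 0.4986 -0.1783  0.1051]
scene notch [248.3 271.6] 0.46 [ 0.419  -0.21    0.0246]
scene bar [235.9 234.2] 0.47 [ 0.4513 -0.0876  0.0289]
scene comparator [246.8 245.1] 0.67 [ 0.4629 -0.1203  0.0155]
scene comparator [240.1 243.6] 0.52 [ 0.4427 -0.1261  0.0308]
scene nut [225.4 198.3] 0.74 [ 0.4506 -0.0342  0.0982]
scene nut [245.5 273.4] 0.5 [ 0.4135 -0.2082  0.0206]
side [ 0.2314 -0.9962  0.566 ]
side knob_grip [240.6 171.1] 0.56 [ 0.4563 -0.0395  0.184 ]
side carriage_ball [262.5 195.5] 0.95 [ 0.5063 -0.0504  0.1212]
side foot_tip [241.  224.7] 0.38 [0.4676 0.0106 0.0172]
side foot_tip [271.7 207.9] 0.15 [0.5794 0.1069 0.0058]
side mark_left [242.  235.9] 0.49 [ 0.4503 -0.0722  0.0321]
side notch [277.1 223.7] 0.59 [ 0.5083 -0.1594  0.1013]
side bar [240.2 224.4] 0.71 [0.4657 0.0115 0.0179]
side bar [246.4 243.8] 0.5 [ 0.4518 -0.1092  0.0312]
side comparator [253.  256.6] 0.79 [ 0.4555 -0.1542  0.0234]
side nut [243.1 272. ] 0.45 [ 0.4195 -0.2089  0.0246]
wrist [0.1315 0.6415 0.3844]
```

Run:
```python
from h import *
f=grab_frame("scene");save(f,"sc1.png",(150,110,350,310),3)
f=grab_frame("side");save(f,"sd1.png",(150,130,350,310),3)
```

```text
(no output)
```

View pics/scene0.png

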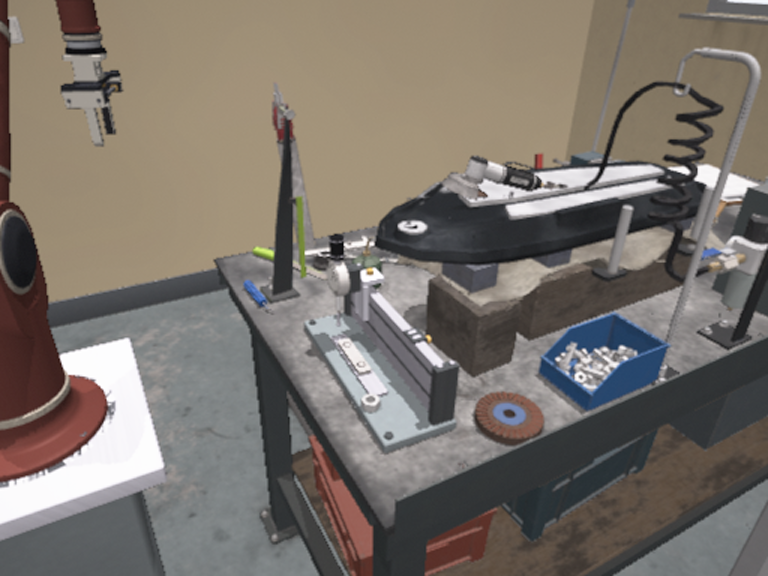

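View pics/sc1.png

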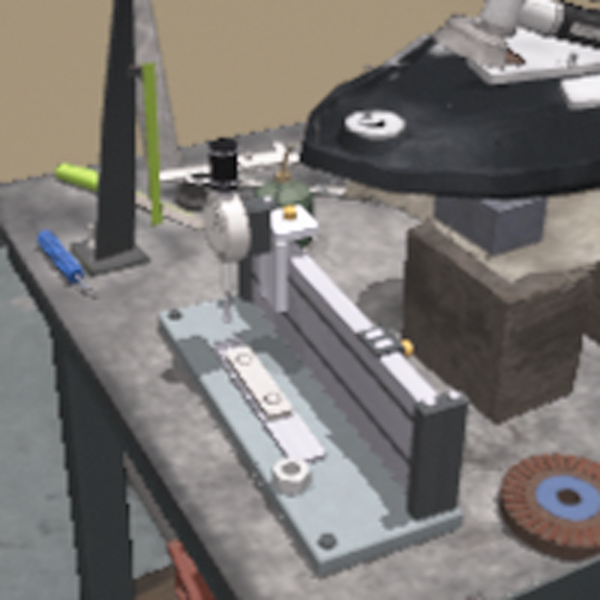

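View pics/sd1.png

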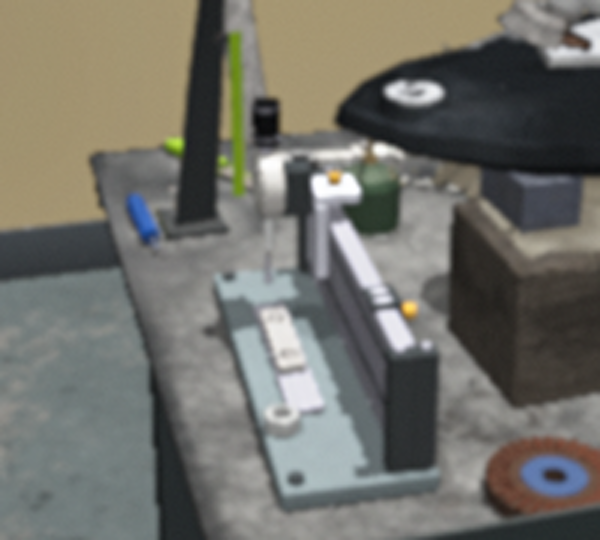

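Run:
```python
from h import *
np.set_printoptions(precision=4,suppress=True)
P={"scene":dict(ml=(231.7,229.7),mr=(241,242.7),notch=(275.3,222.0),knob=(224.5,163.5)),"side":dict(ml=(242.3,235.7),mr=(247,247.3),knob=(238.5,169.7))}
Z=dict(ml=.03,mr=.03,notch=.103,knob=.184)
clouds=[]
for c in ["scene","side"]:
    f=grab_frame(c)
    for k,v in P[c].items(): print(c,k,atz(f,v,Z[k]),bydepth(f,v))
    z=f["z_map"];v,u=np.nonzero(z>0);R=R_(f)
    d=np.stack([(u-f["cx"])/f["fx"],(v-f["cy"])/f["fy"],np.ones(len(u))],1)*z[v,u][:,None]
    W=(d-np.array(f["tvec"]).ravel())@R
    clouds.append(W)
    # rail top
    m=(abs(W[:,2]-.1)<.004)&(W[:,0]>.4)&(W[:,0]<.6)&(W[:,1]>-.3)&(W[:,1]<.1)
    q=W[m]; ln=cv2.fitLine(q[:,:2].astype(np.float32),cv2.DIST_HUBER,0,.01,.01).ravel()
    print(c,"rail",len(q),ln,"yaw",np.arctan(-ln[0]/ln[1]),"x at y",[ln[2]+ln[0]/ln[1]*(y-ln[3]) for y in (-.2,-.05)])
    for n in ["carriage_ball","notch","knob_grip"]:pass
W=np.vstack(clouds)
m=(W[:,2]>.15)&(W[:,0]>.25)&(W[:,0]<.75)&(abs(W[:,1])<.4)
q=W[m]
cells={}
for p in q: 
    k=(int(p[0]//.04),int(p[1]//.04));a=cells.setdefault(k,[9,0,0]);a[0]=min(a[0],p[2]);a[1]=max(a[1],p[2]);a[2]+=1
for k in sorted(cells): 
    if cells[k][2]>3: print(round(k[0]*.04,2),round(k[1]*.04,2),np.round(cells[k],3))
```

```text
scene ml [ 0.4498 -0.0683  0.03  ] [ 0.4493 -0.0695  0.0309]
scene mr [ 0.4465 -0.1232  0.03  ] [ 0.4461 -0.124   0.0307]
scene notch [ 0.4993 -0.1781  0.103 ] [ 0.498  -0.1801  0.1046]
scene knob [ 0.4541 -0.0258  0.184 ] [ 0.4477 -0.0399  0.1913]
scene rail 630 [ 0.0401  0.9992  0.497  -0.1752] yaw -0.040102914 x at y [np.float32(0.49601886), np.float32(0.5020375)]
side ml [ 0.4521 -0.0678  0.03  ] [ 0.4511 -0.0719  0.0323]
side mr [ 0.4498 -0.1227  0.03  ] [ 0.4498 -0.1225  0.0299]
side knob [ 0.4537 -0.0295  0.184 ] [ 0.4513 -0.04    0.1882]
side rail 495 [ 0.0478  0.9989  0.5    -0.1688] yaw -0.047857005 x at y [np.float32(0.49854133), np.float32(0.5057253)]
0.4 -0.04 [ 0.169  0.201 15.   ]
0.4 0.12 [0.214 0.25  5.   ]
0.4 0.16 [  0.15   0.26 212.  ]
0.44 -0.08 [  0.15    0.202 159.   ]
0.44 -0.04 [  0.15    0.203 300.   ]
0.44 0.12 [  0.161   0.353 206.   ]
0.44 0.16 [   0.15     0.382 1550.   ]
0.44 0.2 [  0.151   0.384 178.   ]
0.48 -0.12 [  0.188   0.206 181.   ]
0.48 -0.08 [  0.188   0.207 146.   ]
0.48 0.16 [  0.15    0.293 291.   ]
0.48 0.2 [ 0.165  0.303 11.   ]
0.52 -0.
[... 771 characters left out ...]
 ]
0.64 -0.04 [  0.204   0.265 462.   ]
0.64 0.0 [  0.208   0.257 157.   ]
0.64 0.04 [ 0.189  0.201 86.   ]
0.68 -0.24 [ 0.151  0.156 11.   ]
0.68 -0.2 [  0.15   0.2  377.  ]
0.68 -0.16 [  0.166   0.226 533.   ]
0.68 -0.12 [  0.204   0.226 145.   ]
0.68 -0.08 [  0.202   0.29  817.   ]
0.68 -0.04 [  0.206   0.292 306.   ]
0.68 0.0 [ 0.21   0.257 85.   ]
0.68 0.04 [ 0.191  0.217 11.   ]
0.68 0.08 [ 0.189  0.201 51.   ]
0.72 -0.24 [ 0.154  0.156 10.   ]
0.72 -0.2 [  0.15   0.2  383.  ]
0.72 -0.16 [  0.15    0.226 512.   ]
0.72 -0.12 [  0.205   0.226 130.   ]
0.72 -0.08 [  0.204   0.279 564.   ]
0.72 -0.04 [  0.208   0.28  127.   ]
0.72 0.0 [ 0.225  0.228 29.   ]
0.72 0.08 [ 0.192  0.201 14.   ]
```

```bash
cat >> h.py <<'E'
def cloud(c):
    f=grab_frame(c);z=f["z_map"];v,u=np.nonzero(z>0);R=R_(f)
    d=np.stack([(u-f["cx"])/f["fx"],(v-f["cy"])/f["fy"],np.ones(len(u))],1)*z[v,u][:,None]
    return (d-np.array(f["tvec"]).ravel())@R,u,v,f
def delta(p,yaw=None):
    s=get_state();R=np.array(s["ee_rot"]);d=R.T@(np.array(p)-s["tcp_pos"])*1000
    print("t",round(s["time_s"],2),"tcp",np.round(s["tcp_pos"],4),"delta tool mm",np.round(d,1),"jaw deg",np.degrees(np.arctan2(R[1,2],R[0,2])))
E
python3 - <<'E'
from h import *
W=np.vstack([cloud("scene")[0],cloud("side")[0]])
m=(W[:,2]>.25)&(W[:,0]>.1)&(W[:,0]<.75)&(W[:,1]>-.35)&(W[:,1]<.8)
q=W[m];cells={}
for p in q:
    k=(int(p[0]//.1),int(p[1]//.1));a=cells.setdefault(k,[9,0,0]);a[0]=min(a[0],p[2]);a[1]=max(a[1],p[2]);a[2]+=1
for k in sorted(cells): print(round(k[0]*.1,1),round(k[1]*.1,1),np.round(cells[k],3))
delta([0.2022,0.617,.46]);delta([.42,.25,.46]);delta([.4515,-.028,.30])
E
```

```text
0.1 0.1 [  0.462   0.546 280.   ]
0.1 0.5 [2.500e-01 5.390e-01 2.144e+03]
0.1 0.6 [  0.393   0.512 157.   ]
0.2 0.5 [3.040e-01 5.390e-01 1.481e+03]
0.2 0.6 [2.50e-01 5.38e-01 6.99e+02]
0.4 0.1 [2.50e-01 3.82e-01 9.26e+02]
0.4 0.2 [  0.251   0.383 175.   ]
0.6 -0.1 [2.50e-01 2.93e-01 6.27e+02]
0.6 0.0 [0.252 0.257 7.   ]
0.7 -0.1 [2.50e-01 2.91e-01 4.86e+02]
t 1.35 tcp [0.2024 0.6176 0.2376] delta tool mm [  -0.  -222.4   -0.7] jaw deg 71.84956385825365
t 1.35 tcp [0.2024 0.6176 0.2376] delta tool mm [ 321.2 -222.4 -281.6] jaw deg 71.84956385825365
t 1.35 tcp [0.2024 0.6176 0.2376] delta tool mm [ 437.8  -62.3 -535.9] jaw deg 71.84956385825365
```

Call:
{"name": "move_arm", "arguments": {"targets": [[0, -45, 0, 0, 0, 0, 1], [0, -45, 0, 0, 0, 0, 1], [0, -45, 0, 0, 0, 0, 1], [0, -45, 0, 0, 0, 0, 1], [0, -45, 0, 0, 0, 0, 1]]}}

```text
time_s: 1.85
tcp_pos: [0.2024, 0.6172, 0.4649]
ee_rot: [[0.95, 0.0, 0.312], [-0.312, 0.001, 0.95], [-0.0, -1.0, 0.001]]
ft_force: [1.3, 0.5, 0.6]
opening: 0.999
```

Call:
{"name": "move_arm", "arguments": {"targets": [[33, 0, -28, 0, 0, 0, 1], [33, 0, -28, 0, 0, 0, 1], [33, 0, -28, 0, 0, 0, 1], [33, 0, -28, 0, 0, 0, 1], [33, 0, -28, 0, 0, 0, 1]]}}

```text
time_s: 2.35
tcp_pos: [0.3164, 0.4315, 0.4629]
ee_rot: [[0.95, 0.0, 0.312], [-0.312, 0.0, 0.95], [0.0, -1.0, 0.0]]
ft_force: [1.5, 0.3, 0.1]
opening: 0.997
```

Call:
{"name": "move_arm", "arguments": {"targets": [[33, 0, -28, 0, 0, 0, 1], [33, 0, -28, 0, 0, 0, 1], [33, 0, -28, 0, 0, 0, 1], [33, 0, -28, 0, 0, 0, 1], [33, 0, -28, 0, 0, 0, 1]]}}

```text
time_s: 2.85
tcp_pos: [0.4294, 0.2471, 0.463]
ee_rot: [[0.95, 0.001, 0.311], [-0.311, 0.001, 0.95], [0.0, -1.0, 0.001]]
ft_force: [0.9, 1.6, -0.7]
opening: 0.998
```

Call:
{"name": "move_arm", "arguments": {"targets": [[0, 0, 0, 0, -7.8, 0, 1], [0, 0, 0, 0, -7.8, 0, 1]]}}

```text
time_s: 3.05
tcp_pos: [0.4296, 0.247, 0.4629]
ee_rot: [[0.999, 0.0, 0.043], [-0.043, 0.0, 0.999], [0.0, -1.0, 0.0]]
ft_force: [-0.5, -0.4, 0.2]
opening: 0.999
```

Run:
```python
from h import *
delta([.4515,-.028,.46])
print(get_state()["q"])
```

```text
t 3.05 tcp [0.4296 0.247  0.4629] delta tool mm [  33.7    2.9 -273.8] jaw deg 87.53740553564823
[-0.64320955  0.22665241  0.10368244  1.42455293 -0.0231941   1.49113807
  0.9874909 ]
```

Call:
{"name": "move_arm", "arguments": {"targets": [[5, 0, -45, 0, 0, 0, 1], [5, 0, -45, 0, 0, 0, 1], [5, 0, -45, 0, 0, 0, 1], [5, 0, -45, 0, 0, 0, 1], [5, 0, -45, 0, 0, 0, 1]]}}

```text
time_s: 3.55
tcp_pos: [0.4435, 0.0211, 0.463]
ee_rot: [[0.999, 0.001, 0.044], [-0.044, 0.0, 0.999], [0.001, -1.0, 0.0]]
ft_force: [1.1, -0.1, -0.8]
opening: 1.002
```

Call:
{"name": "move_arm", "arguments": {"targets": [[4, 0, -25, 0, 0, 0, 1], [4, 0, -24, 0, 0, 0, 1], [0, 45, 0, 0, 0, 0, 1], [0, 45, 0, 0, 0, 0, 1], [0, 40, 0, 0, 0, 0, 1]]}}

```text
time_s: 4.05
tcp_pos: [0.4491, -0.0266, 0.3312]
ee_rot: [[0.999, 0.001, 0.045], [-0.045, 0.0, 0.999], [0.001, -1.0, 0.0]]
ft_force: [-0.0, 0.6, -0.1]
opening: 0.996
```

Run:
```python
from h import *
np.set_printoptions(precision=4,suppress=True)
delta([.4515,-.028,.187])
f=grab_frame("wrist");save(f,"w1.png",s=1.5)
Z=dict(knob_grip=.202,mark_left=.03,mark_right=.03,notch=.1)
for n in Z:
    for r in spot_point("wrist",n)[:2]: print(n,np.round(r["point"],1),round(r["p"],2),atz(f,r["point"],Z[n]),bydepth(f,r["point"]))
```

```text
t 4.05 tcp [ 0.4491 -0.0266  0.3312] delta tool mm [  2.3 144.2  -1.3] jaw deg 87.42049019929355
knob_grip [249.7 178. ] 0.81 [ 0.4443 -0.0282  0.202 ] [ 0.4446 -0.0282  0.2008]
mark_left [222.1 148.8] 0.95 [ 0.4465 -0.0661  0.03  ] [ 0.4465 -0.0661  0.0298]
mark_right [183.9 151.2] 0.81 [ 0.4473 -0.1167  0.03  ] [ 0.4473 -0.1167  0.03  ]
notch [250.9 151.8] 0.73 [ 0.44   -0.0275  0.1   ] [ 0.4491 -0.0281  0.0479]
notch [360.6 232.7] 0.73 [0.5434 0.0986 0.1   ] [0.4423 0.0261 0.3262]
```

View pics/w1.png

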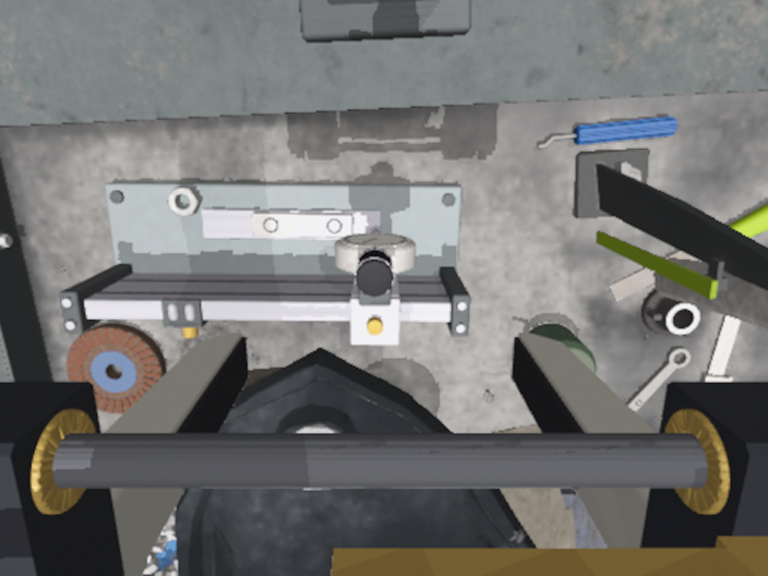

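Run:
```python
from h import *
np.set_printoptions(precision=4,suppress=True)
f=grab_frame("wrist");save(f,"w2.png",(95,115,295,235),4)
print(f["fx"])
for n,p,z in [("ml",(222.7,150.7),.03),("mr",(180,150.3),.03),("notch",(121.3,208.7),.102),("knobtop",(250,185.3),.202)]:
    print(n,atz(f,p,z),bydepth(f,p))
```

```text
342.13703979080367
ml [ 0.4525 -0.0659  0.03  ] [ 0.4526 -0.0659  0.0296]
mr [ 0.4494 -0.1226  0.03  ] [ 0.4493 -0.1225  0.0304]
notch [ 0.5034 -0.1826  0.102 ] [ 0.5029 -0.182   0.1034]
knobtop [ 0.4539 -0.0283  0.202 ] [ 0.4543 -0.0283  0.2006]
```

View pics/w2.png

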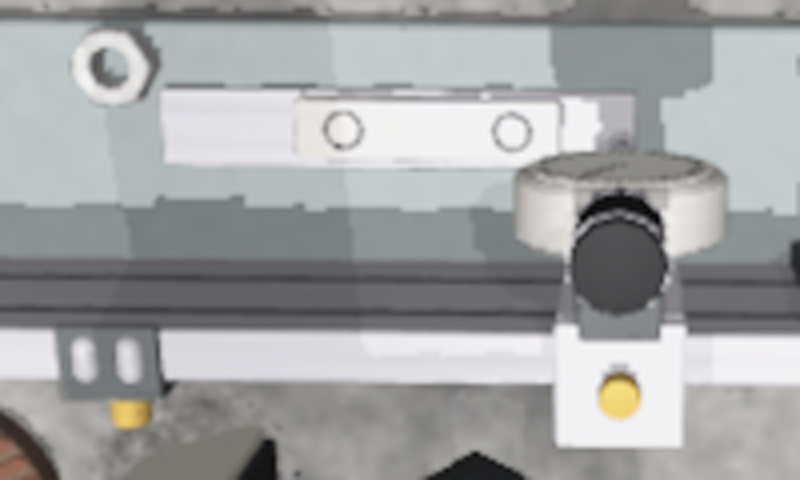

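Run:
```python
from h import *
np.set_printoptions(precision=4,suppress=True)
f=grab_frame("wrist")
D={}
for n,p,z in [("ml",(222.9,147.9),.03),("mr",(180.7,147.4),.03),("r1",(116.2,205),.103),("r2",(127.7,205),.103),("clipL",(109.5,205),.1),("clipR",(135,205),.1),("knobtop",(249.9,181.5),.202)]:
    D[n]=atz(f,p,z);print(n,D[n],bydepth(f,p))
y=D["ml"]-D["mr"];print(np.linalg.norm(y[:2]),np.arctan2(-y[0],y[1]))
for psi in (-.04,-.045,-.05):
    yy=np.array([-np.sin(psi),np.cos(psi),0]);xx=np.array([np.cos(psi),np.sin(psi),0])
    k=D["knobtop"]; print(psi,[(n,round((D[n]-k)@yy*1000,1),round((D[n]-k)@xx*1000,1)) for n in D])
delta([D["knobtop"][0],D["knobtop"][1],.187])
```

```text
ml [ 0.4496 -0.0654  0.03  ] [ 0.4496 -0.0654  0.0298]
mr [ 0.4463 -0.1214  0.03  ] [ 0.4463 -0.1213  0.0302]
r1 [ 0.499  -0.1876  0.103 ] [ 0.4982 -0.1865  0.1056]
r2 [ 0.4997 -0.1742  0.103 ] [ 0.499  -0.1733  0.1051]
clipL [ 0.4997 -0.1968  0.1   ] [ 0.4985 -0.1951  0.1037]
clipR [ 0.501  -0.1668  0.1   ] [ 0.5009 -0.1667  0.1004]
knobtop [ 0.4511 -0.0283  0.202 ] [ 0.4515 -0.0283  0.2007]
0.056056975350538 -0.05737797643875929
-0.04 [('ml', np.float64(-37.2), np.float64(-0.1)), ('mr', np.float64(-93.2), np.float64(-1.1)), ('r1', np.float64(-157.3), np.float64(54.2)), ('r2', np.float64(-143.9), np.float64(54.3)), ('clipL', np.float64(-166.5), np.float64(55.2)), ('clipR', np.float64(-136.4), np.float64(55.4)), ('knobtop', np.float64(0.0), np.float64(0.0))]
-0.045 [('ml', np.float64(-37.2), np.float64(0.1)), ('mr', np.float64(-93.2), np.float64(-0.6)), ('r1', np.float64(-157.0), np.float64(55.0)), ('r2', np.float64(-143.6), np.float64(55.0)), ('clipL', np.float64(-166.2), np.float64(56.1)), ('clipR', np.float64(-136.2), np.float64(56.1)), ('knobtop', np.float64(0.0), np.float64(0.0))]
-0.05 [('ml', np.float64(-37.2), np.float64(0.3)), ('mr', np.float64(-93.2), np.float64(-0.1)), ('r1', np.float64(-156.8), np.float64(55.8)), ('r2', np.float64(-143.3), np.float64(55.8)), ('clipL', np.float64(-165.9), np.float64(56.9)), ('clipR', np.float64(-135.9), np.float64(56.8)), ('knobtop', np.float64(0.0), np.float64(0.0))]
t 4.4 tcp [ 0.4513 -0.0265  0.3351] delta tool mm [ -0.9 148.1  -1.8] jaw deg 87.46306977051434
```

Call:
{"name": "move_arm", "arguments": {"targets": [[0, 30, -2, 0, 0, 0, 0.5], [0, 30, 0, 0, 0, 0, 0.5], [0, 30, 0, 0, 0, 0, 0.5], [0, 0, 0, 0, 0, 0, 0.5]]}}

```text
time_s: 4.8
tcp_pos: [0.4484, -0.0281, 0.2413]
ee_rot: [[0.999, -0.004, 0.044], [-0.044, 0.0, 0.999], [-0.004, -1.0, -0.0]]
ft_force: [0.5, 0.9, 0.4]
opening: 0.703
```

Run:
```python
from h import *
delta([.4511,-.0283,.187])
for c in ["scene","side"]:
  f=grab_frame(c);save(f,c+"2.png",(190,100,290,220),4)
print(get_state()["opening"]);delta([.4511,-.0283,.187])
```

```text
t 4.8 tcp [ 0.4484 -0.0281  0.2413] delta tool mm [ 3.  54.3 -0. ] jaw deg 87.46412912209811
0.6173671105659639
t 4.9 tcp [ 0.4508 -0.0285  0.2442] delta tool mm [ 0.1 57.2  0.2] jaw deg 87.45784537788181
```

View pics/scene2.png

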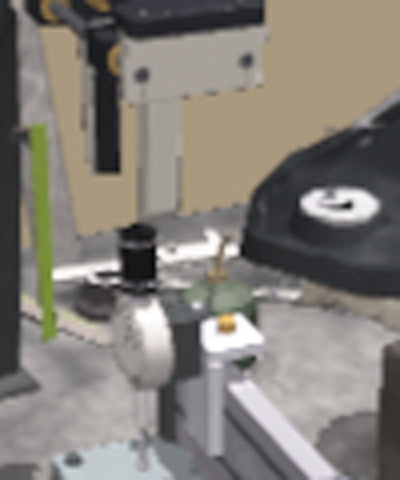

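Call:
{"name": "move_arm", "arguments": {"targets": [[0, 20, 0, 0, 0, 0, 0.5], [0, 20, 0, 0, 0, 0, 0.5], [0, 16, 0, 0, 0, 0, 0.5], [0, 0, 0, 0, 0, 0, 0.5], [0, 0, 0, 0, 0, 0, 0.5]]}}

```text
time_s: 5.4
tcp_pos: [0.4511, -0.0285, 0.1884]
ee_rot: [[0.999, 0.004, 0.044], [-0.044, -0.0, 0.999], [0.004, -1.0, 0.0]]
ft_force: [0.7, -0.9, 0.2]
opening: 0.499
```

Run:
```python
from h import *
delta([.4511,-.0283,.187])
for c in ["scene","side"]:
  f=grab_frame(c);save(f,c+"3.png",(190,100,290,220),4)
print(get_state()["opening"],get_state()["ft_force"]);delta([.4511,-.0283,.187])
a=cv2.imread("pics/scene3.png");b=cv2.imread("pics/side3.png");cv2.imwrite("pics/b3.png",np.hstack([a,b]))
```

```text
t 5.4 tcp [ 0.4511 -0.0285  0.1884] delta tool mm [-0.   1.4  0.2] jaw deg 87.45366186787636
0.5017819670098894 [0.24317853 0.7250411  0.46468846]
t 5.5 tcp [ 0.451  -0.0285  0.1884] delta tool mm [0.1 1.4 0.2] jaw deg 87.45417190023275
```

View pics/b3.png

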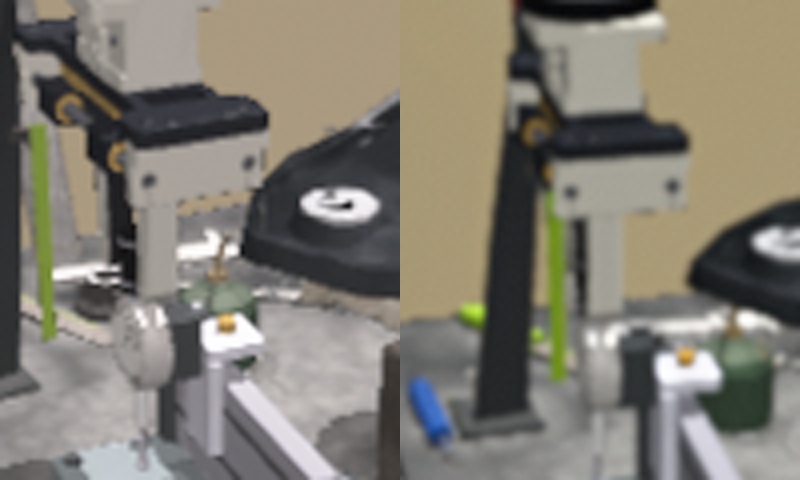

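Call:
{"name": "move_arm", "arguments": {"targets": [[0, 1, 0, 0, 0, 0, 0], [0, 0, 0, 0, 0, 0, 0], [0, 0, 0, 0, 0, 0, 0], [0, 0, 0, 0, 0, 0, 0], [0, 0, 0, 0, 0, 0, 0]], "squeeze": 30}}

```text
time_s: 6.0
tcp_pos: [0.4496, -0.0286, 0.1859]
ee_rot: [[0.999, 0.0, 0.045], [-0.045, -0.0, 0.999], [0.0, -1.0, -0.0]]
ft_force: [-0.3, -0.6, 1.5]
opening: 0.233
```

Call:
{"name": "move_arm", "arguments": {"targets": [[0, 0, 0, 0, 0, 0, 0], [0, 0, 0, 0, 0, 0, 0]]}}

```text
time_s: 6.2
tcp_pos: [0.4496, -0.0286, 0.1858]
ee_rot: [[0.999, 0.0, 0.045], [-0.045, -0.0, 0.999], [0.0, -1.0, -0.0]]
ft_force: [-0.2, -0.3, 2.2]
opening: 0.231
```

Run:
```python
from h import *
y=np.array([np.sin(.047),np.cos(.047),0])
for d in (37.2,93.2,150.3): delta(np.array([.4511,-.0283,.187])-y*d/1000)
f=grab_frame("wrist");save(f,"w4.png",(95,85,345,285),3)
```

```text
t 6.2 tcp [ 0.4496 -0.0286  0.1858] delta tool mm [  1.4  -1.2 -36.9] jaw deg 87.44656824448853
t 6.2 tcp [ 0.4496 -0.0286  0.1858] delta tool mm [  1.2  -1.1 -92.9] jaw deg 87.44656824448853
t 6.2 tcp [ 0.4496 -0.0286  0.1858] delta tool mm [   1.1   -1.1 -150. ] jaw deg 87.44656824448853
```

View pics/w4.png

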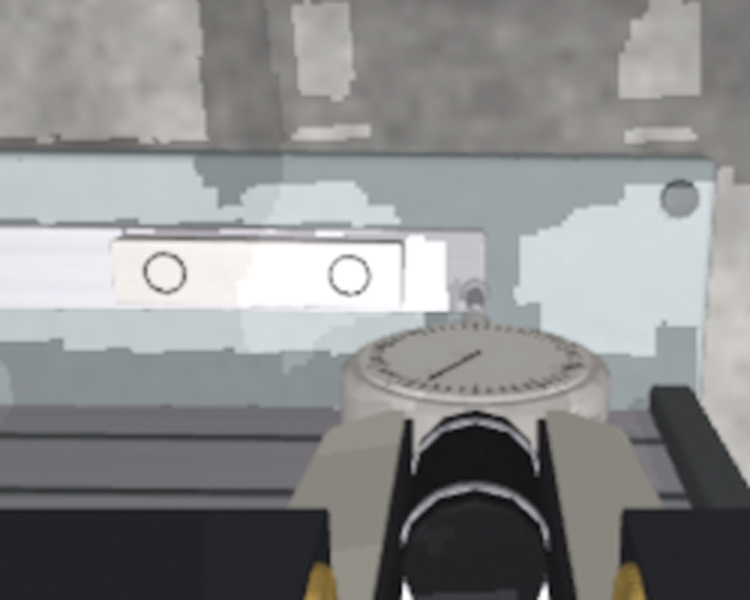

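Call:
{"name": "move_arm", "arguments": {"targets": [[0, 0, -8, 0, 0, 0, 0], [0, 0, -10, 0, 0, 0, 0], [0, 0, -10, 0, 0, 0, 0], [0, 0, -9, 0, 0, 0, 0], [0, 0, 0, 0, 0, 0, 0]]}}

```text
time_s: 6.75
tcp_pos: [0.4475, -0.068, 0.1857]
ee_rot: [[0.999, -0.0, 0.048], [-0.048, -0.002, 0.999], [-0.0, -1.0, -0.002]]
ft_force: [-0.4, -0.7, 3.8]
opening: 0.229
```

Call:
{"name": "move_arm", "arguments": {"targets": [[0, 0, 0, 0, 0, 0, 0], [0, 0, 0, 0, 0, 0, 0]]}}

```text
time_s: 6.95
tcp_pos: [0.4477, -0.0656, 0.1856]
ee_rot: [[0.999, -0.0, 0.045], [-0.045, -0.0, 0.999], [-0.0, -1.0, -0.0]]
ft_force: [-1.8, -0.7, 2.8]
opening: 0.229
```

Run:
```python
from h import *
y=np.array([np.sin(.047),np.cos(.047),0])
for d in (37.2,93.2,150.3): delta(np.array([.4511,-.0283,.187])-y*d/1000)
f=grab_frame("wrist");save(f,"w5.png",(95,85,345,285),3)
print([ (r["point"],r["p"]) for n in ("foot_tip","mark_left") for r in spot_point("wrist",n)])
f=grab_frame("scene");save(f,"s5.png",(200,190,270,260),8)
f=grab_frame("side");save(f,"d5.png",(200,190,270,260),8)
```

```text
t 6.95 tcp [ 0.4477 -0.0656  0.1856] delta tool mm [ 1.7 -1.4  0.2] jaw deg 87.43512073359544
t 6.95 tcp [ 0.4477 -0.0656  0.1856] delta tool mm [  1.5  -1.4 -55.8] jaw deg 87.43512073359544
t 6.95 tcp [ 0.4477 -0.0656  0.1856] delta tool mm [   1.4   -1.4 -112.9] jaw deg 87.43512073359544
[([252.1, 179.6], 0.6), ([221.4, 172.2], 0.54), ([251.6, 196.8], 0.41), ([253.2, 196.6], 0.66), ([250.1, 179.6], 0.64)]
```

View pics/w5.png

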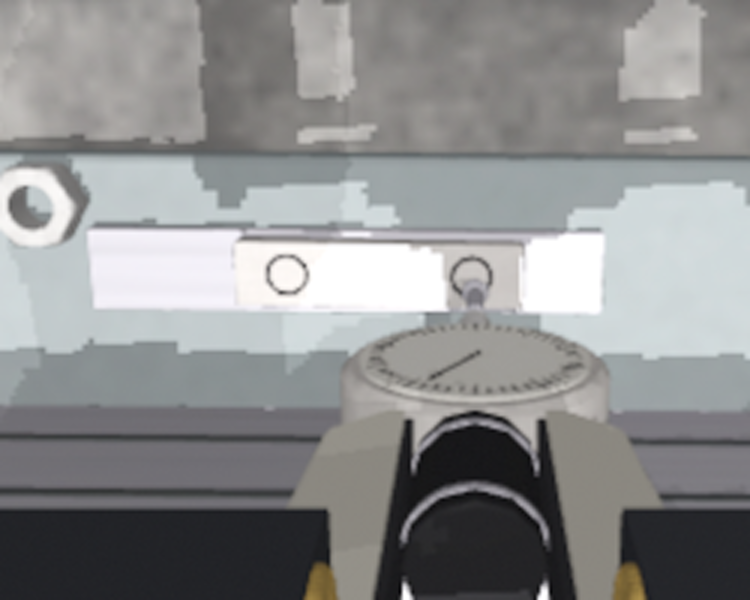

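View pics/s5.png

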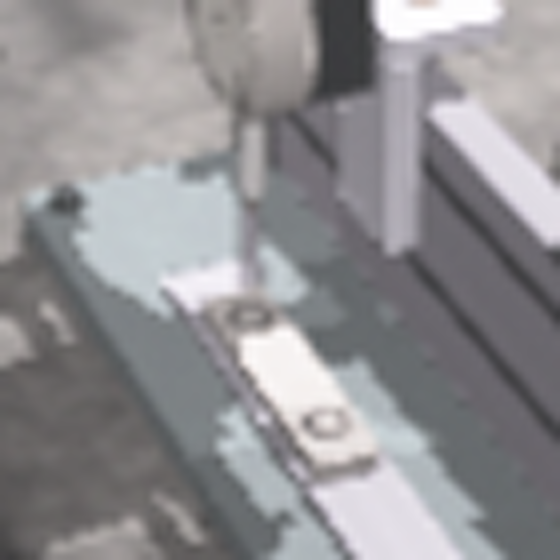

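Call:
{"name": "move_arm", "arguments": {"targets": [[0, 4, 0, 0, 0, 0, 0], [0, 4, 0, 0, 0, 0, 0], [0, 3, 0, 0, 0, 0, 0], [0, 2, 0, 0, 0, 0, 0], [0, 1, 0, 0, 0, 0, 0]]}}

```text
time_s: 7.7
tcp_pos: [0.4477, -0.0652, 0.1715]
ee_rot: [[0.999, -0.001, 0.044], [-0.044, 0.0, 0.999], [-0.001, -1.0, 0.0]]
ft_force: [-2.0, 0.3, 6.4]
opening: 0.228
```

Call:
{"name": "move_arm", "arguments": {"targets": [[0, 0, 0, 0, 0, 0, 0], [0, 0, 0, 0, 0, 0, 0]]}}

```text
time_s: 7.9
tcp_pos: [0.4477, -0.0652, 0.1716]
ee_rot: [[0.999, -0.001, 0.044], [-0.044, 0.0, 0.999], [-0.001, -1.0, 0.0]]
ft_force: [-2.3, 0.6, 5.1]
opening: 0.232
```

Run:
```python
from h import *
delta([.4494,-.0655,.171])
f=grab_frame("wrist");save(f,"w6.png",(95,85,345,285),3)
f=grab_frame("scene");save(f,"s6.png",(200,190,270,260),8)
```

```text
t 7.9 tcp [ 0.4477 -0.0652  0.1716] delta tool mm [ 1.7  0.6 -0.2] jaw deg 87.45657103659696
```

View pics/w6.png

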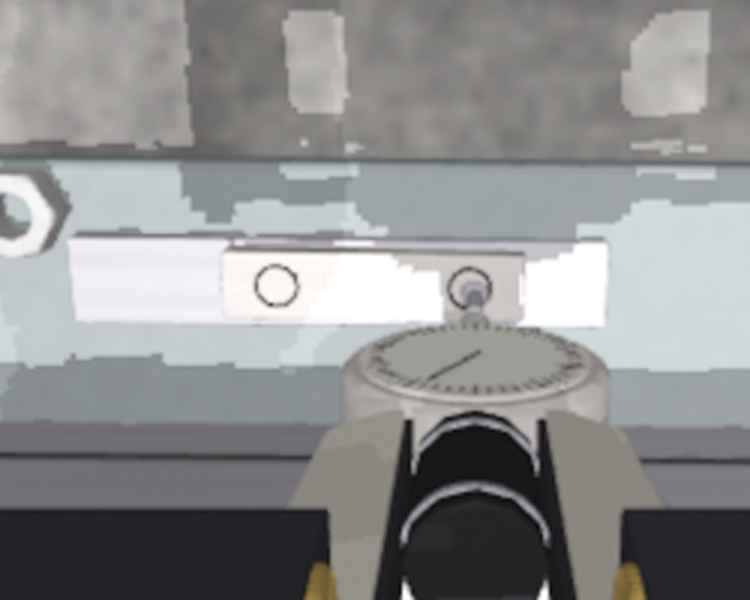

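View pics/s6.png

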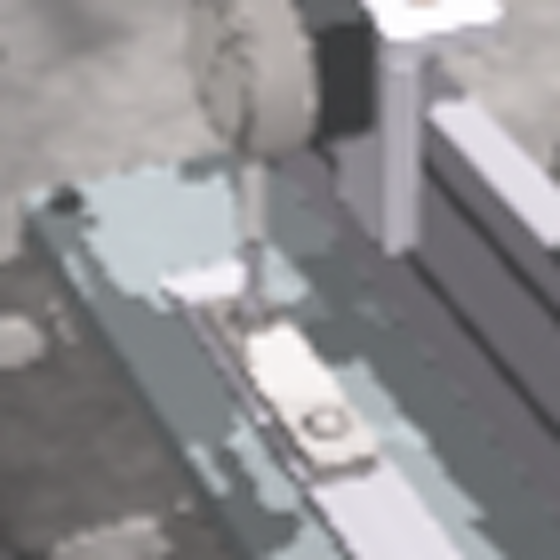

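Call:
{"name": "move_arm", "arguments": {"targets": [[0, 1, -1, 0, 0, 0, 0], [0, 1, 0, 0, 0, 0, 0], [0, 0, 0, 0, 0, 0, 0], [0, 0, 0, 0, 0, 0, 0], [0, 0, 0, 0, 0, 0, 0]]}}

```text
time_s: 8.5
tcp_pos: [0.4477, -0.0656, 0.1696]
ee_rot: [[0.999, -0.001, 0.044], [-0.044, 0.001, 0.999], [-0.001, -1.0, 0.001]]
ft_force: [-1.8, 1.7, 6.1]
opening: 0.229
```

Run:
```python
from h import *
for i in range(5):
    f=grab_frame("wrist");s=get_state();print(s["tcp_pos"],s["ft_force"])
save(f,"w7.png",(195,150,305,230),7)
f=grab_frame("side");save(f,"d7.png",(205,180,275,250),8)
```

```text
[ 0.44770372 -0.06557649  0.16966413] [-1.99717537  1.42709794  6.04481019]
[ 0.44769317 -0.06560589  0.16965359] [-1.96789022  0.74713059  6.10442438]
[ 0.44769826 -0.06558997  0.16964641] [-2.37995452  1.78079434  6.67151221]
[ 0.44770877 -0.06558304  0.16966049] [-3.0657407   1.00377366  5.44059793]
[ 0.44768467 -0.06558851  0.16966021] [-2.22014676  0.2038934   4.63591795]
```

View pics/w7.png

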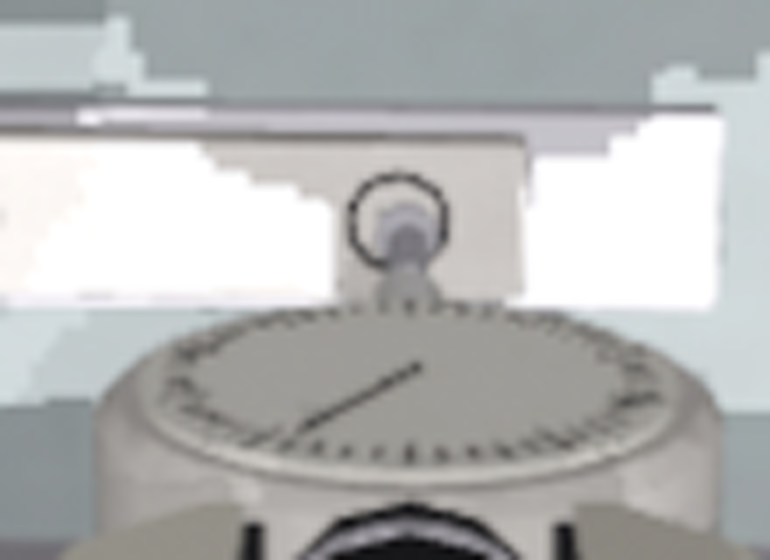

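View pics/d7.png

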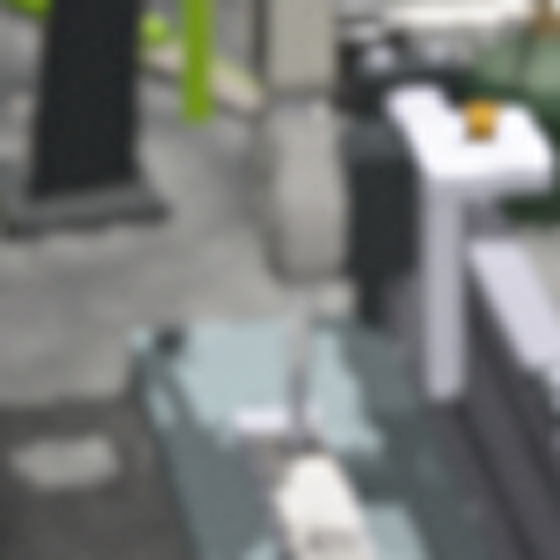

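Call:
{"name": "move_arm", "arguments": {"targets": [[0, 1, 0, 0, 0, 0, 0], [0, 0, 0, 0, 0, 0, 0], [0, 0, 0, 0, 0, 0, 0], [0, 0, 0, 0, 0, 0, 0], [0, 0, 0, 0, 0, 0, 0]]}}

```text
time_s: 9.3
tcp_pos: [0.4477, -0.0656, 0.1687]
ee_rot: [[0.999, -0.0, 0.044], [-0.044, 0.001, 0.999], [-0.001, -1.0, 0.001]]
ft_force: [-3.0, 1.0, 6.1]
opening: 0.23
```

Run:
```python
from h import *
F=[]
for i in range(6):
    f=grab_frame("wrist");s=get_state();F.append(s["ft_force"])
print(s["tcp_pos"],np.mean(F,0))
a=cv2.resize(f["color"][150:230,195:305,::-1],None,fx=7,fy=7,interpolation=cv2.INTER_CUBIC)
cv2.imwrite("pics/w8.png",a)
f=grab_frame("scene")
P=[bydepth(f,r["point"]) for r in spot_point("scene","foot_tip")];print(P)
save(f,"s8.png",(205,190,265,250),9)
```

```text
[ 0.44771399 -0.06557304  0.16869138] [-2.39950886  0.94425229  6.42311804]
[array([ 0.44667862, -0.07320403,  0.03094156])]
```

View pics/w8.png

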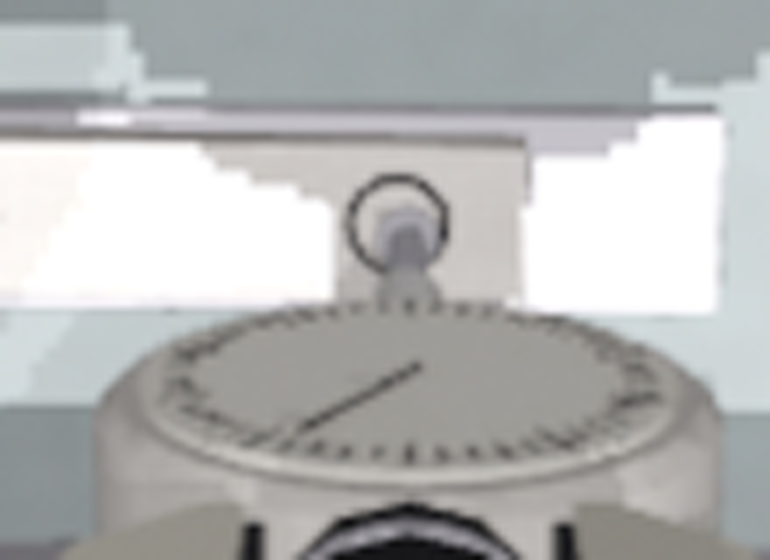

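View pics/s8.png

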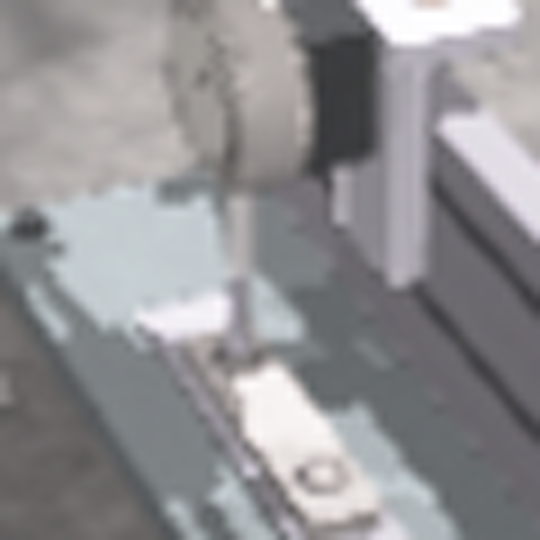

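```bash
python3 - <<'E'
from h import *
f=grab_frame("wrist")
k=np.array([.4494,-.0645])
for z in (.0250,.030,.034): print(z,proj(f,[k[0],k[1],z]), proj(f,[k[0],k[1],z+.008]))
a=f["color"][170:192,240:266].astype(int).mean(2);print(a.astype(int))
E
python3 - <<'E'
import cv2
E
```

```text
0.025 [[253.12503257 181.23207349]] [[253.14821191 183.6086588 ]]
0.03 [[253.13937793 182.70290746]] [[253.16332963 185.15868281]]
0.034 [[253.15119549 183.91456631]] [[253.17579322 186.43657889]]
[[158 157 159 161 160 160 159 158 159 159 159 158 158 157 156 155 154 152
  146 143 144 143 143 142 140 138]
 [198 197 197 197 196 196 196 195 195 196 194 194 195 194 194 193 192 191
  187 184 184 183 183 183 181 180]
 [200 201 201 202 201 201 202 202 201 201 200 200 202 202 202 202 202 201
  201 201 201 201 201 202 202 202]
 [200 200 201 202 201 200 200 201 202 201 201 201 201 201 201 201 202 201
  200 201 201 201 201 202 203 202]
 [200 200 200 201 200 199 200 201 191 182 178 174 175 179 186 198 202 201
  201 202 202 202 201 202 202 201]
 [200 199 199 200 199 199 200 189 146 104  91  87  84  95 130 166 194 202
  201 202 203 202 201 201 201 200]
 [200 199 199 200 200 193 178 140  94 129 149 160 158 149 118  76 149 192
  200 201 201 201 200 200 200 200]
 [199 198 199 200 200 172 106 124 157 186 199 200 200 199 180 139  85 151
  192 200 201 201 200 200 200 199]
 [230 213 199 199 188 136 106 1
[... 795 characters left out ...]
27 150 122
  154 192 199 198 198 198 198 197]
 [255 255 233 201 200 167  95 130 148 147 131 118 123 123 122 122 127 127
  178 198 198 199 199 198 198 198]
 [255 255 233 200 195 180 148 101 105 124 118 119 126 126 122 119 137 169
  193 199 199 200 200 199 199 199]
 [255 255 232 199 187 177 177 154 116  93 112 130 136 138 135 130 179 200
  200 200 200 201 201 201 200 200]
 [255 255 230 192 184 178 178 178 165 133 130 142 146 147 149 146 173 195
  201 200 200 201 202 201 200 200]
 [255 255 226 178 178 178 178 178 166 146 138 142 146 148 149 148 149 177
  196 200 200 201 201 200 200 200]
 [255 255 225 178 178 178 179 179 158 138 138 142 146 149 149 148 141 151
  188 201 200 200 200 199 199 200]]
```

Run:
```python
import cv2
for n,s,o in (("w4",3,(95,85)),("w5",3,(95,85)),("w6",3,(95,85)),("w8",7,(195,150))):
    a=cv2.imread(f"pics/{n}.png").mean(2);c=int((253-o[0]+.5)*s)
    print(n,[int(a[int((r-o[1]+.5)*s),c-2:c+3].mean()) for r in range(172,192)])
```

```text
w4 [199, 199, 198, 197, 199, 185, 159, 173, 165, 122, 120, 121, 121, 121, 155, 180, 161, 146, 146, 147]
w5 [181, 201, 200, 199, 199, 186, 161, 172, 167, 125, 121, 122, 123, 122, 150, 174, 161, 147, 147, 148]
w6 [201, 190, 143, 128, 187, 200, 184, 159, 171, 153, 121, 122, 122, 122, 135, 165, 172, 147, 147, 145]
w8 [202, 201, 179, 96, 149, 199, 192, 171, 163, 165, 138, 122, 123, 122, 122, 126, 138, 147, 147, 148]
```

Call:
{"name": "move_arm", "arguments": {"targets": [[0, -6, 0, 0, 0, 0, 0], [0, -6, 0, 0, 0, 0, 0], [0, -5, 0, 0, 0, 0, 0], [0, 0, 0, 0, 0, 0, 0], [0, 0, 0, 0, 0, 0, 0]]}}

```text
time_s: 10.25
tcp_pos: [0.4476, -0.0663, 0.1857]
ee_rot: [[0.999, -0.0, 0.044], [-0.044, 0.0, 0.999], [-0.0, -1.0, 0.0]]
ft_force: [-2.0, 1.5, 3.3]
opening: 0.226
```

Run:
```python
from h import *
y=np.array([np.sin(.047),np.cos(.047),0])
for d in (37.2,93.2,150.3): delta(np.array([.4511,-.0283,.187])-y*d/1000)
print(get_state()["ft_force"])
f=grab_frame("scene");save(f,"s9.png",(205,190,265,250),9)
```

```text
t 10.25 tcp [ 0.4476 -0.0663  0.1857] delta tool mm [ 1.7 -1.3  0.9] jaw deg 87.45434279636956
t 10.25 tcp [ 0.4476 -0.0663  0.1857] delta tool mm [  1.5  -1.3 -55.1] jaw deg 87.45434279636956
t 10.25 tcp [ 0.4476 -0.0663  0.1857] delta tool mm [   1.4   -1.3 -112.2] jaw deg 87.45434279636956
[-2.0424806   1.5239368   3.31032054]
```

View pics/s9.png

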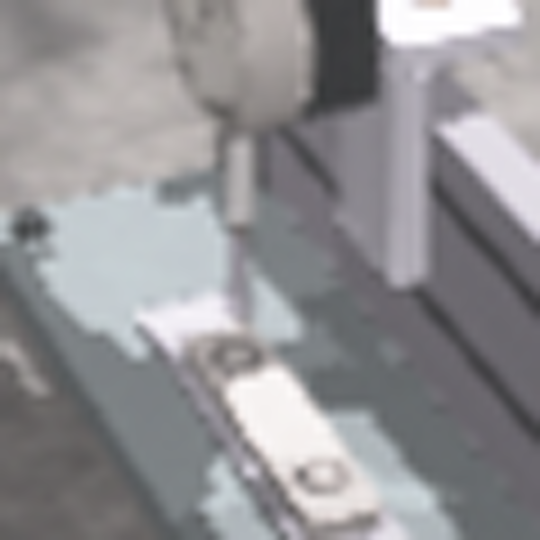

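Call:
{"name": "move_arm", "arguments": {"targets": [[0, 0, -11, 0, 0, 0, 0], [0, 0, -15, 0, 0, 0, 0], [0, 0, -15, 0, 0, 0, 0], [0, 0, -10, 0, 0, 0, 0], [0, 0, -5, 0, 0, 0, 0]]}}

```text
time_s: 10.8
tcp_pos: [0.4446, -0.1241, 0.1856]
ee_rot: [[0.999, -0.001, 0.047], [-0.047, -0.001, 0.999], [-0.001, -1.0, -0.001]]
ft_force: [-3.1, 0.8, 3.1]
opening: 0.23
```

Call:
{"name": "move_arm", "arguments": {"targets": [[0, 0, 0, 0, 0, 0, 0], [0, 0, 0, 0, 0, 0, 0]]}}

```text
time_s: 11.0
tcp_pos: [0.4447, -0.1227, 0.1855]
ee_rot: [[0.999, -0.001, 0.045], [-0.045, -0.0, 0.999], [-0.001, -1.0, -0.0]]
ft_force: [-3.6, -0.2, 3.5]
opening: 0.231
```

Run:
```python
from h import *
y=np.array([np.sin(.047),np.cos(.047),0])
for d in (93.2,150.3): delta(np.array([.4511,-.0283,.187])-y*d/1000)
f=grab_frame("wrist");save(f,"w10.png",(195,150,305,230),7)
print(get_state()["ft_force"])
```

```text
t 11.0 tcp [ 0.4447 -0.1227  0.1855] delta tool mm [ 2.  -1.5  1.3] jaw deg 87.4296967933351
t 11.0 tcp [ 0.4447 -0.1227  0.1855] delta tool mm [  1.9  -1.5 -55.8] jaw deg 87.4296967933351
[-4.04723894 -0.20117686  3.76754058]
```

View pics/w10.png

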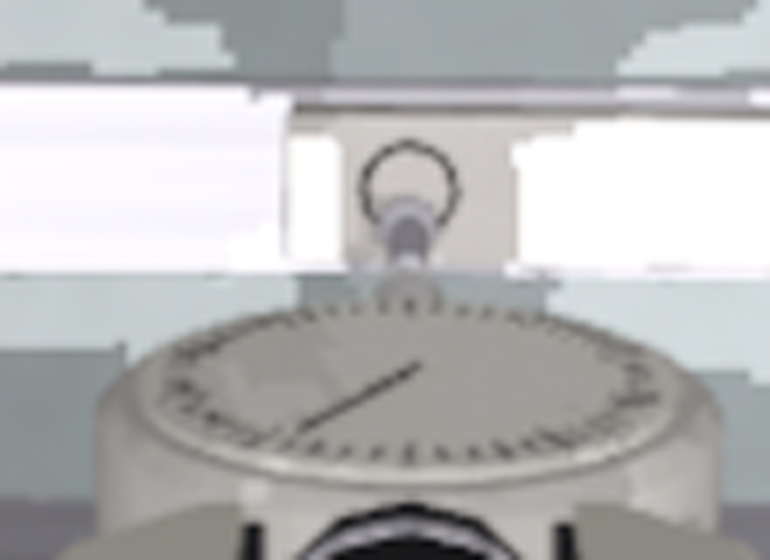

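Call:
{"name": "move_arm", "arguments": {"targets": [[1, 5, 0, 0, 0, 0, 0], [0, 4, 0, 0, 0, 0, 0], [0, 4, 0, 0, 0, 0, 0], [0, 2, 0, 0, 0, 0, 0], [0, 2, 0, 0, 0, 0, 0]]}}

```text
time_s: 11.55
tcp_pos: [0.4448, -0.1219, 0.1685]
ee_rot: [[0.999, -0.003, 0.044], [-0.044, 0.001, 0.999], [-0.004, -1.0, 0.001]]
ft_force: [-6.6, 0.5, 7.5]
opening: 0.235
```

Call:
{"name": "move_arm", "arguments": {"targets": [[0, 0, 0, 0, 0, 0, 0], [0, 0, 0, 0, 0, 0, 0], [0, 0, 0, 0, 0, 0, 0], [0, 0, 0, 0, 0, 0, 0]]}}

```text
time_s: 11.95
tcp_pos: [0.4448, -0.1219, 0.1686]
ee_rot: [[0.999, -0.003, 0.044], [-0.044, 0.001, 0.999], [-0.003, -1.0, 0.001]]
ft_force: [-7.5, -0.5, 6.3]
opening: 0.228
```

Run:
```python
from h import *
F=[]
for i in range(4):
    f=grab_frame("wrist");s=get_state();F.append(s["ft_force"])
print(s["tcp_pos"],np.mean(F,0))
save(f,"w11.png",(195,150,305,230),7)
a=f["color"].mean(2);print([int(a[r,253]) for r in range(172,192)])
```

```text
[ 0.44479206 -0.1218628   0.16858321] [-6.06247844 -0.60400831  6.70819441]
[203, 202, 177, 83, 151, 199, 199, 186, 160, 172, 158, 124, 124, 124, 124, 124, 135, 149, 149, 150]
```

View pics/w11.png

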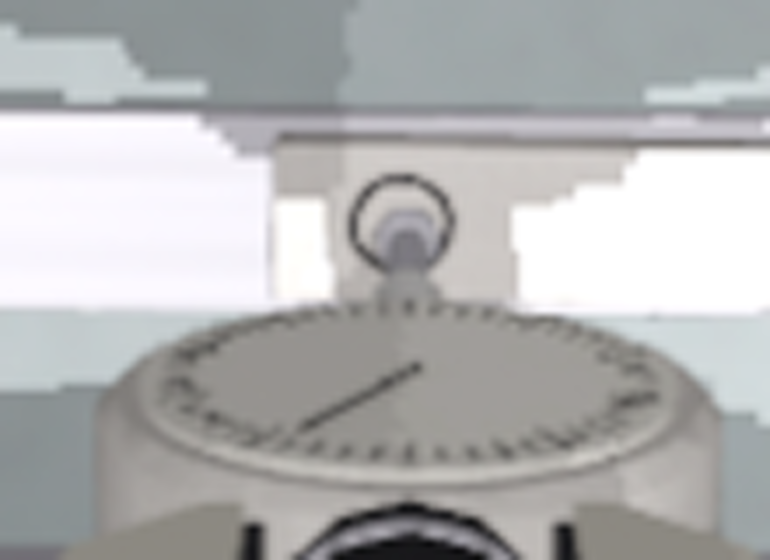

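Call:
{"name": "move_arm", "arguments": {"targets": [[0, -6, 0, 0, 0, 0, 0], [0, -6, 0, 0, 0, 0, 0], [-1, -5, 0, 0, 0, 0, 0], [-1, 0, 0, 0, 0, 0, 0], [0, 0, 0, 0, 0, 0, 0]]}}

```text
time_s: 12.65
tcp_pos: [0.4447, -0.1219, 0.1858]
ee_rot: [[0.999, 0.001, 0.044], [-0.044, 0.0, 0.999], [0.001, -1.0, 0.0]]
ft_force: [-3.8, 0.6, 4.4]
opening: 0.228
```

Run:
```python
from h import *
y=np.array([np.sin(.047),np.cos(.047),0])
delta(np.array([.4511,-.0283,.187])-y*.1503)
print(get_state()["ft_force"])
f=grab_frame("scene");save(f,"s12.png",(205,180,305,255),8)
```

```text
t 12.65 tcp [ 0.4447 -0.1219  0.1858] delta tool mm [  1.8  -1.2 -56.5] jaw deg 87.49066337276709
[-3.81362244  0.56271551  4.36951141]
```

View pics/s12.png

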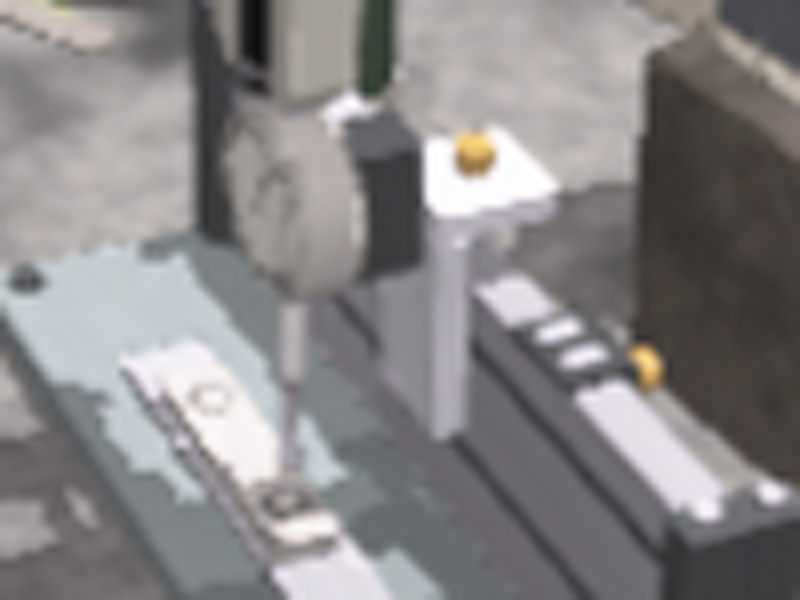

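Call:
{"name": "move_arm", "arguments": {"targets": [[0, 0, -10, 0, 0, 0, 0], [0, 0, -12, 0, 0, 0, 0], [-1, 0, -12, 0, 0, 0, 0], [0, 0, -8, 0, 0, 0, 0], [0, 0, 0, 0, 0, 0, 0]]}}

```text
time_s: 13.2
tcp_pos: [0.4422, -0.1659, 0.1859]
ee_rot: [[0.999, 0.002, 0.047], [-0.047, -0.001, 0.999], [0.002, -1.0, -0.001]]
ft_force: [-1.5, 0.1, 2.2]
opening: 0.227
```

Run:
```python
from h import *
y=np.array([np.sin(.047),np.cos(.047),0])
f=grab_frame("wrist");f=grab_frame("wrist")
delta(np.array([.4511,-.0283,.187])-y*.1503)
save(f,"w13.png",s=1.5);print(get_state()["ft_force"])
f=grab_frame("side");save(f,"d13.png",(230,170,310,240),9)
f=grab_frame("scene");save(f,"s13.png",(230,160,310,230),9)
```

```text
t 13.3 tcp [ 0.4423 -0.1654  0.1859] delta tool mm [  2.4  -1.1 -12.9] jaw deg 87.40665756932007
[ 0.21557553 -1.05029087  1.47006304]
```

View pics/s13.png

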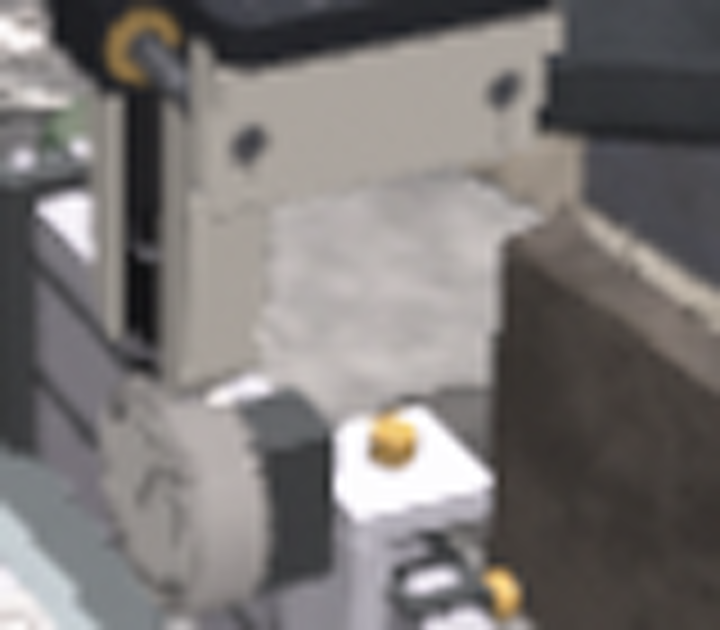

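View pics/d13.png

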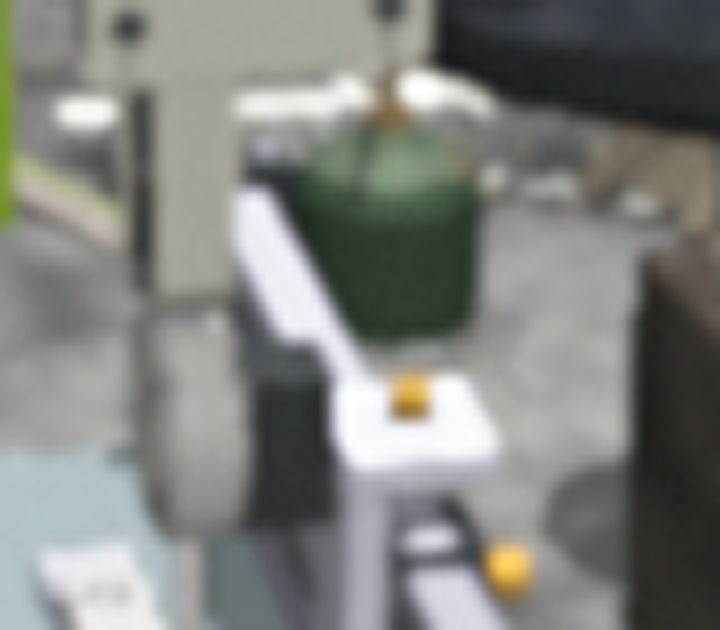

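Call:
{"name": "move_arm", "arguments": {"targets": [[0, 0, -2, 0, 0, 0, 0], [0, 0, -2, 0, 0, 0, 0]]}}

```text
time_s: 13.6
tcp_pos: [0.4422, -0.1664, 0.1858]
ee_rot: [[0.999, 0.001, 0.043], [-0.043, 0.002, 0.999], [0.001, -1.0, 0.002]]
ft_force: [2.0, 6.0, 2.7]
opening: 0.231
```

Call:
{"name": "move_arm", "arguments": {"targets": [[0, 0, -1, 0, 0, 0, 0], [0, 0, -1, 0, 0, 0, 0]]}}

```text
time_s: 13.8
tcp_pos: [0.4421, -0.1668, 0.1857]
ee_rot: [[0.999, 0.001, 0.042], [-0.042, 0.005, 0.999], [0.0, -1.0, 0.005]]
ft_force: [1.1, 8.0, 3.6]
opening: 0.23
```

Call:
{"name": "move_arm", "arguments": {"targets": [[0, 0, -1, 0, 0, 0, 0], [0, 0, -1, 0, 0, 0, 0]]}}

```text
time_s: 14.0
tcp_pos: [0.442, -0.1693, 0.1857]
ee_rot: [[0.999, 0.001, 0.041], [-0.041, 0.004, 0.999], [0.001, -1.0, 0.004]]
ft_force: [1.6, 4.7, 2.9]
opening: 0.227
```

Call:
{"name": "move_arm", "arguments": {"targets": [[0, 0, -1, 0, 0, 0, 0], [0, 0, -1, 0, 0, 0, 0]]}}

```text
time_s: 14.2
tcp_pos: [0.4417, -0.1743, 0.1859]
ee_rot: [[0.999, 0.002, 0.044], [-0.044, -0.001, 0.999], [0.002, -1.0, -0.001]]
ft_force: [1.9, 0.1, 1.1]
opening: 0.231
```

Call:
{"name": "move_arm", "arguments": {"targets": [[0, 0, -1, 0, 0, 0, 0], [0, 0, -1, 0, 0, 0, 0], [0, 0, 0, 0, 0, 0, 0]]}}

```text
time_s: 14.5
tcp_pos: [0.4414, -0.1787, 0.1859]
ee_rot: [[0.999, 0.002, 0.046], [-0.046, -0.004, 0.999], [0.002, -1.0, -0.004]]
ft_force: [2.2, -4.9, -0.5]
opening: 0.229
```

Call:
{"name": "move_arm", "arguments": {"targets": [[0, 0, -1, 0, 0, 0, 0], [0, 0, 0, 0, 0, 0, 0]]}}

```text
time_s: 14.7
tcp_pos: [0.4414, -0.1787, 0.1859]
ee_rot: [[0.999, 0.002, 0.045], [-0.045, -0.002, 0.999], [0.002, -1.0, -0.002]]
ft_force: [2.2, -5.2, 0.0]
opening: 0.231
```

Call:
{"name": "move_arm", "arguments": {"targets": [[0, 0, -1, 0, 0, 0, 0], [0, 0, 0, 0, 0, 0, 0]]}}

```text
time_s: 14.9
tcp_pos: [0.4414, -0.1787, 0.1859]
ee_rot: [[0.999, 0.001, 0.045], [-0.045, -0.001, 0.999], [0.001, -1.0, -0.001]]
ft_force: [3.5, -3.4, 0.3]
opening: 0.227
```

Call:
{"name": "move_arm", "arguments": {"targets": [[0, 0, -1, 0, 0, 0, 0], [0, 0, 0, 0, 0, 0, 0], [0, 0, 0, 0, 0, 0, 0]]}}

```text
time_s: 15.2
tcp_pos: [0.4414, -0.1789, 0.1859]
ee_rot: [[0.999, 0.001, 0.044], [-0.044, 0.0, 0.999], [0.001, -1.0, 0.0]]
ft_force: [3.9, -1.9, 0.7]
opening: 0.227
```

Run:
```python
from h import *
np.set_printoptions(precision=4,suppress=True)
F=[]
for i in range(4):
    f=grab_frame("wrist");s=get_state();F.append(s["ft_force"])
print(s["time_s"],s["tcp_pos"],np.mean(F,0),s["opening"])
save(f,"w14.png",s=1.5)
for c in ("scene","side"):
    f=grab_frame(c);save(f,c+"14.png",(210,150,310,250),5)
a=cv2.imread("pics/scene14.png");b=cv2.imread("pics/side14.png");cv2.imwrite("pics/b14.png",cv2.resize(np.hstack([a,b]),(800,400)))
```

```text
15.4 [ 0.4414 -0.1789  0.1858] [ 4.4423 -1.5451  1.4014] 0.2266381282857658
```

View pics/b14.png

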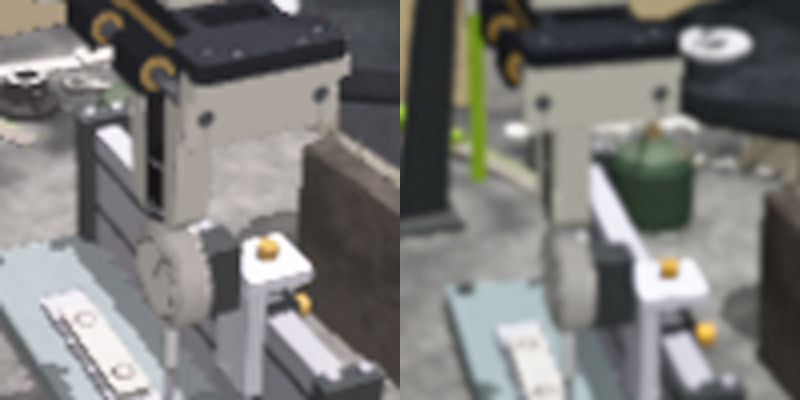

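View pics/w14.png

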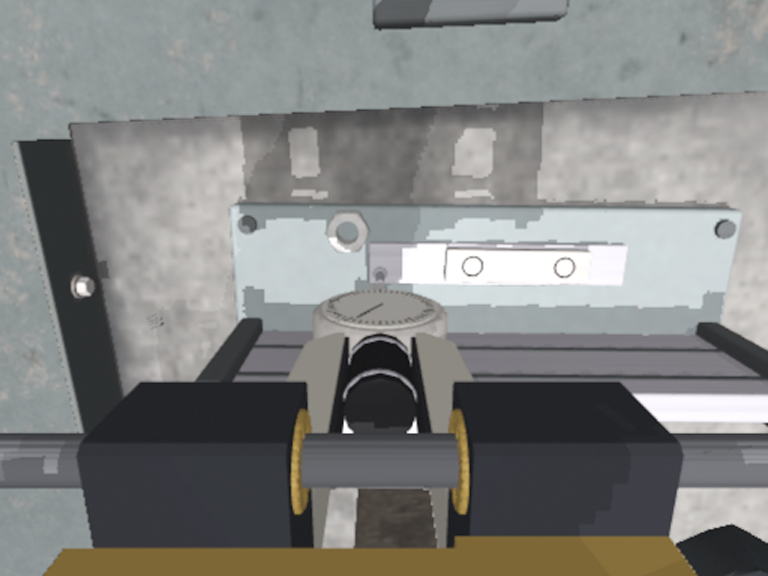

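Call:
{"name": "move_arm", "arguments": {"targets": [[1, 0, -0.5, 0, 0, 0, 0], [0, 0, 0, 0, 0, 0, 0], [0, 0, 0, 0, 0, 0, 0], [0, 0, 0, 0, 0, 0, 0]]}}

```text
time_s: 15.9
tcp_pos: [0.4414, -0.1791, 0.1856]
ee_rot: [[0.999, -0.001, 0.044], [-0.044, 0.001, 0.999], [-0.001, -1.0, 0.001]]
ft_force: [2.6, 0.6, 3.8]
opening: 0.229
```

Run:
```python
from h import *
np.set_printoptions(precision=4,suppress=True)
F=[]
for i in range(3):
    f=grab_frame("wrist");s=get_state();F.append(s["ft_force"])
print(s["time_s"],s["tcp_pos"],np.mean(F,0),s["opening"],s["dq"])
for p in [(473/1.5,266/1.5),(565/1.5,267/1.5)]: print(atz(f,p,.03))
print(hand_in())
```

```text
16.05 [ 0.4414 -0.1792  0.1855] [3.079  1.2041 3.2972] 0.22791019873180826 [ 0.0006  0.0009  0.0002 -0.0009 -0.0013 -0.0014 -0.0012]
[ 0.4451 -0.1214  0.03  ]
[ 0.4483 -0.0655  0.03  ]
the job is handed in; nothing more can be done
None
```

I touched the foot to the left ring mark and then the right one, slid the raised gauge into the notch, and handed the job in still gripping the knob. No verdict was reported. The run took about 16 s of the 54 s allowed.

- **Left mark:** the foot landed about 1 to 2 mm from the centre of the mark. It gave by about 5 mm, and the total force on the tool was about 6.4 N, so the 12 N limit on the bar was not reached.
- **Right mark:** I lifted the foot clear of the bar before sliding across. It again landed about 1.5 mm from the centre, and the wrist picture showed the foot pushed into the gauge. The tool read about 6.7 N upward. There was also up to 7.5 N sideways, because I had nudged the tool across the rail in the wrong direction. I took that nudge out while lifting.
- **Notch:** the push along the rail rose to about 8 N at the first ridge. It then reversed to about -5 N as the ball was drawn in, and settled near +1 N. The tool stopped at y = -0.179 m, and I had predicted -0.1793 m from the camera. The clip was hidden under the carriage, so the ball's seat rests on force and position rather than on a picture.
- **Last check:** the grip was set to 30 N, the arm was still, and the tool was at its raised height. The marks measured within about 1.5 mm of where they started, so the bar had not moved noticeably. I did not measure the bystanders; the nut and oil can still stood in place in the last pictures.

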